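Set the eccentric guide jaw of a key-stick jig to a stepped gauge

TASK

The jaw of this key-stick jig stands too wide. First turn the eccentric by pushing its lever round until the gap between jaw and fence will take the thin nose of the stepped gauge but not its thick tail; then slide the gauge along the fence, nose first, until its step stops against the end of the jaw, and leave it there, flat on the board. Do not shift the roll of tape or the glass jar.

Things in the scene. Friction and masses are not known exactly. Their poses are not given: they have to be found in the camera images.
- jig: plywood base board screwed to the bench, 200 x 290 x 12 mm; its top is at 12 mm. Origin at bench height; the board reaches x -115 to +85 mm, y -175 to +115 mm in this frame. +x points from the lever side across the lane to the fence; +y is the way the gauge is slid. The jaw's leading end (the face that stops the gauge's step) is always at y = +10 mm of this frame, the jaw reaches from there to y = +60 mm. The eccentric's axis is upright at x = -30, y = +41 mm
- fence_face (a point): wooden fence bar, 28 x 270 x 16 mm, fixed on the board along y; this point is on its face towards the jaw, half-way along and half-way up (20 mm above the bench); axes as the jig's. The fence stands at x 47 to 53 mm of the jig, different each time; it is fixed
- jaw_face (a point): aluminium jaw, 16 mm high (board to 28.5 mm above the bench), slides along the jig's x only; this point is on the face towards the fence, at its leading corner, half-way up; axes as the jig's. The gap is the x distance from here to fence_face, at the start 18 mm or more. It should end between the gauge's two thicknesses, best at 15 mm
- lever (a joint): angle (rad) of the lever of the eccentric, limits -1.1 to 1.1. At 0 the lever points to -x of the jig; seen from above it turns clockwise as the value grows, so the post then stands towards +y: post at x = -30 - 70 cos(q), y = 41 + 70 sin(q) mm in the jig frame. The jaw follows it: its face is at x = 33 - 7.5 q mm, so lowering the value narrows the gap. The lever starts at 0.6 to 1.05, turns stiffly (about 3 N at the post) and stays where it is left
- lever_post (a point): middle of the upright black post near the lever's end, 14 mm thick, 70 mm from the eccentric's axis, standing from the top of the lever bar (16 mm wide, top 40 mm above the bench) to 81 mm above the bench; this point is 60 mm above the bench
- gauge_step (a point): loose steel stepped gauge, 100 mm long, 16 mm high, 0.2 kg, lying on the board ahead of the jaw. In its own axes +y points to the nose and the flat reference side, to be laid on the fence, is the plane x = 0 with the metal on the -x side. Nose: 40 mm long (y 0 to 40), 13 mm thick, its tip bevelled over the last 8 mm. Tail: y 0 to -60, 17 mm thick. This point is on the reference side in the plane of the step, 8 mm up
- gauge_grip (a point): middle of the upright grip rib on the gauge's tail: 12 mm thick (along the gauge's x), 36 mm long (along y), standing from 16 to 56 mm above the gauge's underside; this point is 38 mm above the underside, at x -8.5, y -30, i.e. 30 mm above gauge_step; axes as gauge_step
- tape_center (a point): roll of tape lying flat, 90 mm across, 22 mm high, on the bench beside the jig; this is its centre
- jar_center (a point): small closed glass jar, 56 mm across, 75 mm high, on the bench behind the fence; this is its centre, 37 mm up

How it is judged:
On the way, in this order (a step that is already met when the one before it is completed fails the run):
1. the gap is set between the gauge's two thicknesses (13.2 to 16.8 mm) while the gauge's nose is still outside the jaw (x of jaw_face in the frame of fence_face between -0.0168 and -0.0132 m and y of gauge_step in the frame of jig below -0.032 m), for 0.3 s.
2. the gauge's nose is on its way into the gap, flat on the board and along the fence (slid in, not dropped in) (y of gauge_step in the frame of jig between -0.024 and 0.002 m and x of gauge_step in the frame of fence_face above -0.006 m and z of gauge_step in the frame of jig below 0.0235 m), for 0.05 s.
3. the gauge's step has come up to the jaw's end with the nose in the gap (y of gauge_step in the frame of jig above 0.006 m and x of gauge_step in the frame of fence_face above -0.006 m), for 0.1 s.
At the end, for the whole second after the job is handed in: the gap is 13.2 to 16.8 mm; the gauge lies flat on the board and along the fence (within 5 mm), its nose in the gap and its step within 4 mm of the jaw's end and not past it (2.5 mm allowed); tape and jar not shifted by more than 20 mm (x of jaw_face in the frame of fence_face between -0.0168 and -0.0132 m and y of gauge_step in the frame of jig between 0.006 and 0.0125 m and x of gauge_step in the frame of fence_face between -0.005 and 0.002 m and z of gauge_step in the frame of jig below 0.0225 m and angle between gauge_step's own z axis and vertical below 0.08 rad); the robot touches nothing.
It fails at once if the roll of tape or the glass jar is shifted by more than 20 mm (distance of any of tape_center, jar_center from where it was at the start of the episode above 0.02 m).
It also fails if it takes over 58 s, if anything falls off the work surface, if the arm or the gripper's body presses on something with over 40 N, if the wrist force passes 120 N, or if a joint passes its speed limit or range.

ROBOT

A 7-joint arm with a two-finger parallel gripper is mounted at the origin on the work surface. World frame = base frame: x ahead of the robot, y to its left, z up, the work surface at z = 0. Lengths are in m, angles in rad, forces in N, time in s.
With the tool pointing down it reaches from about 0.425 to 0.95 m from the base axis. Payload 4.7 kg.
Tool frame: the origin (TCP) lies on the centre line of the jaws, within the pads' length; the fingertips stand robot.nose_length ahead of it and the grasp point (between the pads) lies 8 mm behind it (robot.nose_length is the distance from the TCP to the fingertips, in m); z points along the fingers, x is the direction in which the jaws open and shut, and the axes are right-handed (so a half turn about z gives the same grasp; the last joint's range is limited). The gripper opens to 85 mm and grips with 20 to 120 N. Pads are 22 mm wide; open, the fingers measure 114 mm over their backs; the gripper's body (76 mm by 85 mm) begins 54 mm behind the grasp point. The pads swing forward as they close: fully open they stand 13 mm farther back than shut.
Start: joints at [-1.169, 0.469, -0.049, 1.532, 0.024, 1.141, -0.082], TCP at [0.282, 0.613, 0.242] pointing down, gripper open.
Joint ranges: [-2.59, 2.59], [-0.33, 1.99], [-1.39, 1.29], [0.1, 2.45], [-1.04, 4.18], [0.21, 1.99], [-2.66, 2.66]. Speed limits (rad/s): [2.57, 2.57, 3.14, 3.14, 3.14, 3.14, 3.14].

INTERFACE

Orientations are given as [roll, pitch, yaw] about the fixed x, y, z axes, in that order (R = Rz(yaw) Ry(pitch) Rx(roll)).
In Python, from plant import robot gives the robot as it stands. Calls block until the motion is done:
- robot.goto(position, orientation): joint-space move of the TCP to a pose.
- robot.move_straight(position, vel=0.15, attitude=None, contact_N=None): straight line of the TCP; attitude=None keeps the orientation; vel is the mean speed in m/s. With contact_N (N) it stops when the force on the tool has changed by that much, and returns True; else False.
- robot.move_joints(angles): joint-space move.
- robot.grip(opening, strength=None): opening from 0.0 (shut) to 1.0 (fully open); strength is the grip in N (None keeps the last); returns when the fingers have stopped.
- robot.sleep(seconds).
- robot.inverse_kinematics(position, orientation): joint angles nearest the present ones, or None.
- robot.sense(): the state.
- robot.grab_frame(name): name is "scene" or "side" or "wrist"; returns a dict with "image" (480x640x3 uint8, red, green, blue), "range_z" (480x640 float32, m along the optical axis (not along the pixel's ray), 0 where there is no reading), "fx", "fy", "cx", "cy" (pixels), "R" (3x3) and "t" (3): a world point X has camera coordinates R X + t. Camera axes: x right, y down, z forward; pixel columns grow to the right and rows downward; lengths in m; the calibration is good to about 2 mm. A picture is of the moment at which its call begins.
A pose or a line that the arm cannot do raises robot.IKError and nothing moves.
- robot.close_job(): hands the job in, once; it reports no verdict.
The state is a dict: "t": time; "joint_pos": joint angles; "joint_velocities": joint speeds; "effort": joint torques, N m; "tcp_pos": TCP position; "tcp_rot": TCP orientation; "wrist_force": force on the tool from outside, world axes, zero at the start; "torque": the same for the moment, N m; "opening": opening from 0.0 (shut) to 1.0 (fully open).
Only numpy, scipy, OpenCV 4.12 (cv2) and the standard library are available. Lean on these libraries where they do the work, as an engineer would, in place of code of your own. Each camera call takes 0.05 s, during which the arm holds its last target.

## Working session

There is one attempt and no reset: what is moved stays moved. The work goes in short steps, each a Python script; the robot and the scene stay as the last script left them, time stands still between calls to the robot, and variables do not carry over. Pictures are saved under pics/ and viewed, and the job is handed in when it is done.

```bash
ls; mkdir -p pics; python3 - <<'E'
from plant import robot
import numpy as np,cv2
print(robot.nose_length); s=robot.sense(); print(s)
for n in("scene","side","wrist"):
    f=robot.grab_frame(n); cv2.imwrite(f"pics/{n}0.png",f["image"][:,:,::-1]); np.savez(f"{n}0.npz",**f)
    print(n,f["fx"],f["cx"],f["cy"],-f["R"].T@f["t"],f["R"][2])
E
```

```text
pics
0.011
{'t': 0.0, 'joint_pos': array([-1.16890407,  0.46944257, -0.04859454,  1.53374097,  0.02413115,
        1.14101981, -0.08237589]), 'joint_velocities': array([-6.54738799e-04, -1.77434008e-03, -1.90427414e-03, -1.10067108e-04,
        9.75619049e-05,  1.30250339e-04, -1.41667606e-03]), 'effort': array([-3.47576515e-04, -5.10312259e+01, -4.70887008e-02, -2.37716478e+01,
        1.06717116e-02,  7.38250441e-03,  2.84030442e-06]), 'tcp_pos': array([0.2816255 , 0.61279108, 0.24124075]), 'tcp_rot': array([3.14148687e+00, 2.02115386e-03, 1.13997338e+00]), 'wrist_force': array([-0.62119639,  0.50211639, -0.16161544]), 'torque': array([-0.00103746, -0.00512636, -0.00781947]), 'opening': 1.0006477519450978}
scene 534.4068288284509 318.43914367624234 240.85238823444553 [ 0.90754251 -0.30418807  0.59276839] [-0.42776368  0.55769354 -0.71133406]
side 464.4234859931421 327.45557143938345 241.33107260488242 [0.40022454 0.65971534 0.5979933 ] [ 0.23754205 -0.70955817 -0.66340107]
wrist 360.641613084599 314.0659266617539 231.53122376090926 [0.21837552 0.64217484 0.37277161] [ 0.2470304  -0.11497095 -0.96216301]
```

View pics/scene0.png

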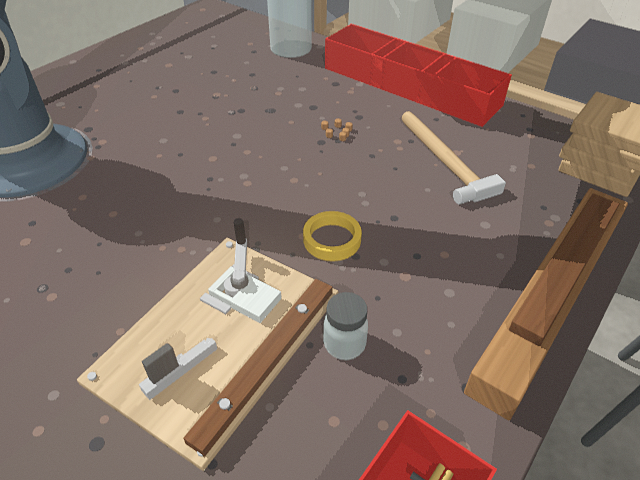

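View pics/side0.png

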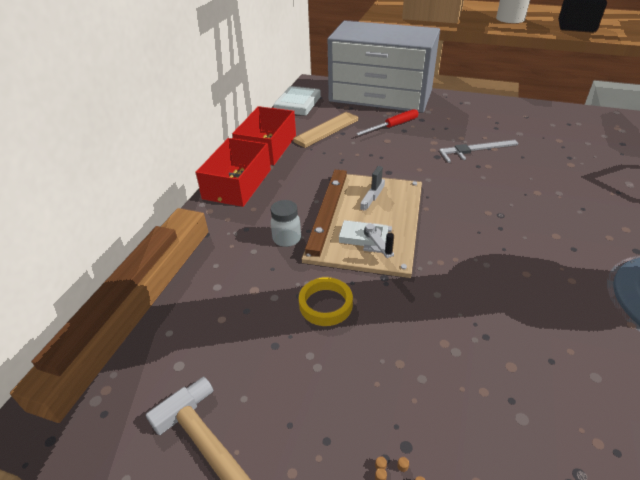

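View pics/wrist0.png

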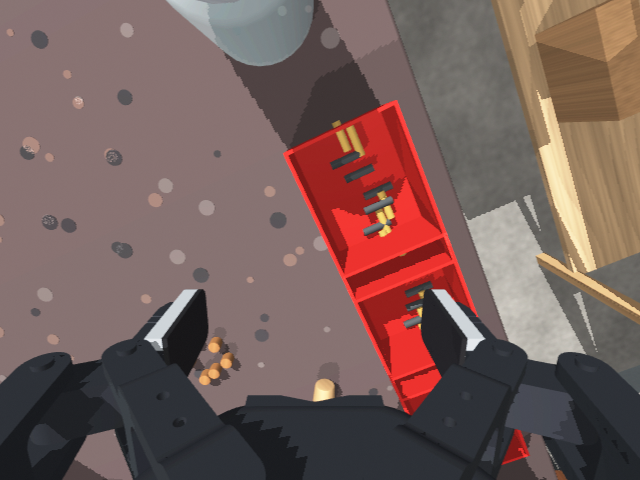

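```bash
cat > h.py <<'E'
import numpy as np,cv2
def world(f):
    v,u=np.mgrid[0:480,0:640]; z=f["range_z"].astype(float)
    P=np.stack([(u-f["cx"])/f["fx"]*z,(v-f["cy"])/f["fy"]*z,z],-1)
    return (P-f["t"])@f["R"]
def px2plane(f,uv,h):
    uv=np.atleast_2d(uv).astype(float)
    d=np.stack([(uv[:,0]-f["cx"])/f["fx"],(uv[:,1]-f["cy"])/f["fy"],np.ones(len(uv))],-1)@f["R"]
    c=-f["R"].T@f["t"]; return c+d*((h-c[2])/d[:,2])[:,None]
def proj(f,X):
    c=np.atleast_2d(X)@f["R"].T+f["t"]; return np.stack([c[:,0]/c[:,2]*f["fx"]+f["cx"],c[:,1]/c[:,2]*f["fy"]+f["cy"]],-1)
E
python3 - <<'E'
from h import *
f=dict(np.load("scene0.npz")); W=world(f)
c=px2plane(f,[(78,380),(230,238),(333,290),(204,468)],.012); print(c.round(4))
for i in range(4): print(np.linalg.norm(c[i]-c[i-1]))
m=np.array([[-115,-175],[-115,115],[85,115],[85,-175]])/1000
A=m-m.mean(0);B=c[:,:2]-c[:,:2].mean(0)
th=np.arctan2((A[:,0]*B[:,1]-A[:,1]*B[:,0]).sum(),(A*B).sum()); R=np.array([[np.cos(th),-np.sin(th)],[np.sin(th),np.cos(th)]])
o=c[:,:2].mean(0)-R@m.mean(0); print("jig",o,th)
L=(W[...,:2]-o)@R; z=W[...,2]
ok=f["range_z"]>0
def rep(n,mask):
    print(n,mask.sum(),L[mask].min(0).round(4),L[mask].max(0).round(4),np.median(z[mask]).round(4), L[mask].mean(0).round(4))
inb=ok&(L[...,0]>-.13)&(L[...,0]<.1)&(L[...,1]>-.19)&(L[...,1]<.13)
rep("board",inb&(abs(z-.012)<.003))
rep("fencetop",inb&(abs(z-.028)<.002)&(L[...,0]>.04))
rep("jawtop",inb&(abs(z-.0285)<.002)&(L[...,0]<.04)&(L[...,1]>0))
rep("gaugetop",inb&(abs(z-.028)<.002)&(L[...,0]<.04)&(L[...,1]<0))
rep("ribtop",inb&(abs(z-.068)<.003)&(L[...,1]<0))
rep("posttop",inb&(abs(z-.081)<.003)&(L[...,1]>0))
E
```

```text
[[ 0.4722 -0.2155  0.012 ]
 [ 0.4471  0.073   0.012 ]
 [ 0.6335  0.0869  0.012 ]
 [ 0.6704 -0.1962  0.012 ]]
0.19915458495658134
0.2896079827996469
0.18688053290078252
0.28557737712447673
jig [ 0.56769519 -0.03159685] 0.1011807043028872
board 17644 [-0.1172 -0.1755] [0.085  0.1166] 0.0135 [-0.0231 -0.059 ]
fencetop 2953 [ 0.0508 -0.1655] [0.0806 0.1055] 0.0291 [ 0.0664 -0.0461]
jawtop 1104 [-0.0623  0.0089] [0.0259 0.0608] 0.0296 [-0.0121  0.0322]
gaugetop 533 [-0.037  -0.1469] [ 0.0022 -0.0491] 0.0289 [-0.0147 -0.0976]
ribtop 327 [-0.0314 -0.1349] [-0.0124 -0.0978] 0.0691 [-0.0209 -0.1174]
posttop 64 [-0.0778  0.0911] [-0.0635  0.1053] 0.082 [-0.0696  0.097 ]
```

```bash
cat >> h.py <<'E'
def fitjig(c,m):
    A=m-m.mean(0);B=c[:,:2]-c[:,:2].mean(0)
    th=np.arctan2((A[:,0]*B[:,1]-A[:,1]*B[:,0]).sum(),(A*B).sum()); R=np.array([[np.cos(th),-np.sin(th)],[np.sin(th),np.cos(th)]])
    return c[:,:2].mean(0)-R@m.mean(0),th,R
E
python3 - <<'E'
from plant import robot
from h import *
o=np.array([.5676,-.0316]);th=.1;R=np.array([[np.cos(th),-np.sin(th)],[np.sin(th),np.cos(th)]])
p=o+R@np.array([-.01,-.0])
for y in (th,th-np.pi,th+np.pi):
    print(y,robot.inverse_kinematics([*p,.3],[np.pi,0,y]))
robot.goto([*p,.3],[np.pi,0,th])
s=robot.sense();print(s["t"],s["tcp_pos"],s["tcp_rot"],s["joint_pos"])
f=robot.grab_frame("wrist");cv2.imwrite("pics/w1.png",f["image"][:,:,::-1]);np.savez("w1.npz",**f)
E
```

```text
0.1 [-0.48007775  0.24771254  0.56910243  1.76516157 -0.14397788  1.1702723
  0.23151365]
-3.041592653589793 [-0.93374571  0.45618062  1.27746199  1.78381782 -0.46029848  1.25108631
 -2.57450873]
3.241592653589793 [-0.93374571  0.45618062  1.27746199  1.78381782 -0.46029848  1.25108631
 -2.57450873]
2.65 [ 0.55785057 -0.03114544  0.29976487] [-3.14128093e+00  3.32825765e-04  1.02426438e-01] [-0.48118825  0.24821137  0.56764009  1.7649323  -0.14420199  1.17028017
  0.23146905]
```

View pics/w1.png

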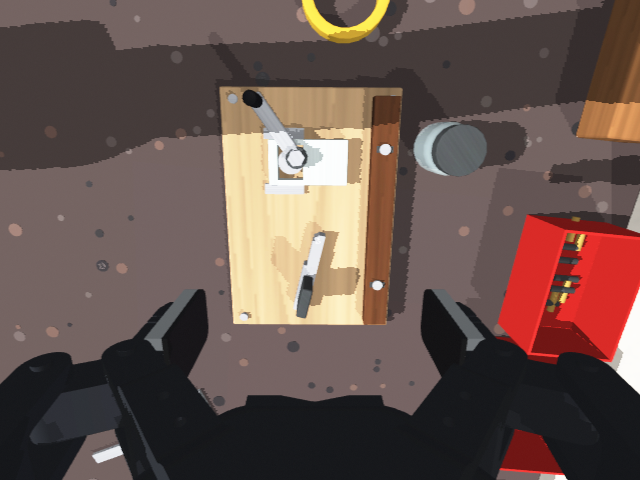

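```bash
python3 - <<'E'
from h import *
f=dict(np.load("w1.npz")); W=world(f); z=W[...,2]
c=px2plane(f,[(233,324),(220,87),(402,87),(387,324)],.012)
m=np.array([[-115,-175],[-115,115],[85,115],[85,-175]])/1000
for i in range(4): print(np.linalg.norm(c[i]-c[i-1]))
o,th,R=fitjig(c,m);print(o,th,((c[:,:2]-o)@R).round(4))
L=(W[...,:2]-o)@R; ok=f["range_z"]>0
def rep(n,mask):
    P=L[mask];print(n,mask.sum(),np.percentile(P,1,0).round(4),np.percentile(P,99,0).round(4),np.median(z[mask]).round(4), P.mean(0).round(4))
inb=ok&(L[...,0]>-.13)&(L[...,0]<.1)&(L[...,1]>-.19)&(L[...,1]<.13)
rep("board",inb&(abs(z-.012)<.003))
rep("fencetop",inb&(abs(z-.028)<.003)&(L[...,0]>.04))
rep("jawtop",inb&(abs(z-.0285)<.003)&(L[...,0]<.04)&(L[...,0]>-.02)&(L[...,1]>0))
g=inb&(abs(z-.028)<.004)&(L[...,0]<.04)&(L[...,1]<0)
rep("gaugetop",g); print(cv2.minAreaRect((L[g]*1000).astype(np.float32)))
g=inb&(abs(z-.068)<.004)&(L[...,1]<0)
rep("ribtop",g);print(cv2.minAreaRect((L[g]*1000).astype(np.float32)))
rep("posttop",inb&(abs(z-.081)<.004)&(L[...,1]>0))
im=cv2.resize(f["image"][210:330,200:420,::-1],None,fx=3.6,fy=3.6,interpolation=cv2.INTER_CUBIC);cv2.imwrite("pics/w1z.png",im)
im=cv2.resize(f["image"][80:200,210:410,::-1],None,fx=4,fy=4,interpolation=cv2.INTER_CUBIC);cv2.imwrite("pics/w1j.png",im)
# same things from scene, with jig fitted there on 3 visible corners
f2=dict(np.load("scene0.npz")); c=px2plane(f2,[(78,380),(230,238),(204,468)],.012)
print("scene fit",fitjig(c,m[[0,1,3]])[:2])
f2=dict(np.load("side0.npz")); W2=world(f2);L=(W2[...,:2]-o)@R;z=W2[...,2];ok=f2["range_z"]>0
inb=ok&(L[...,0]>-.13)&(L[...,0]<.1)&(L[...,1]>-.19)&(L[...,1]<.13)
rep("board",inb&(abs(z-.012)<.003))
E
```

```text
0.20055309709154798
0.2881421693207529
0.1974699377019974
0.2880781468442051
[ 0.56804814 -0.03040328] 0.09851617480149197 [[-0.1156 -0.1745]
 [-0.1134  0.1136]
 [ 0.0841  0.1145]
 [ 0.085  -0.1736]]
board 27642 [-0.1131 -0.1711] [0.0702 0.1131] 0.0118 [-0.0299 -0.0225]
fencetop 5550 [ 0.0522 -0.1617] [0.0798 0.1021] 0.0278 [ 0.0659 -0.0186]
jawtop 1912 [-0.0198  0.0101] [0.0255 0.0597] 0.0283 [0.0029 0.0353]
gaugetop 615 [-0.0337 -0.1417] [ 0.001  -0.0495] 0.0277 [-0.0133 -0.0831]
((-16.724632263183594, -96.61701965332031), (99.83708190917969, 16.803354263305664), 77.05152893066406)
ribtop 325 [-0.0293 -0.1328] [-0.0126 -0.0986] 0.0675 [-0.021  -0.1151]
((-21.017047882080078, -115.84969329833984), (35.63679122924805, 12.072896957397461), 77.29057312011719)
posttop 187 [-0.0764  0.0912] [-0.0638  0.1041] 0.0805 [-0.0701  0.0978]
scene fit (array([ 0.57106205, -0.03058844]), np.float64(0.08937751501923294))
board 6118 [-0.1132 -0.1698] [0.0661 0.1147] 0.0123 [-0.032  -0.0123]
```

View pics/w1z.png

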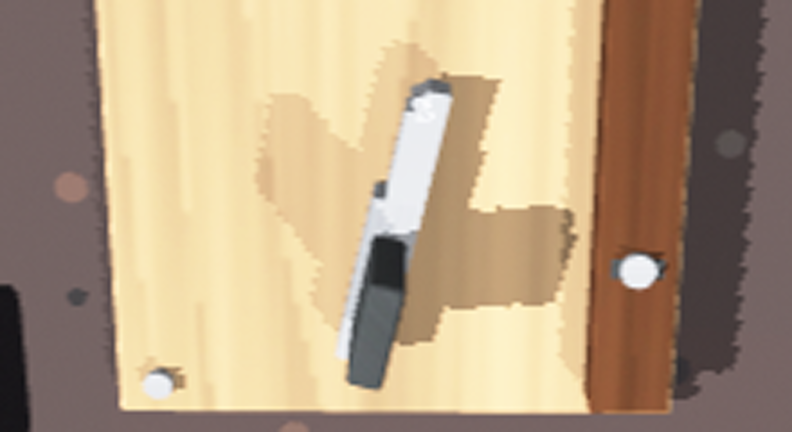

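View pics/w1j.png

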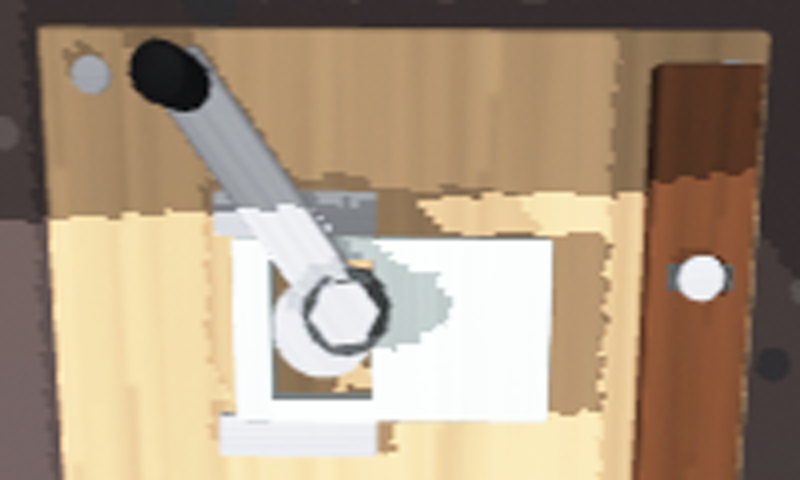

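```bash
cat >> h.py <<'E'
o=np.array([.56805,-.0304]);th=.0985
R=np.array([[np.cos(th),-np.sin(th)],[np.sin(th),np.cos(th)]])
def jw(x,y): return o+R@np.array([x,y])
def post(q,r=.07): return jw(-.03-r*np.cos(q),.041+r*np.sin(q))
def yawq(q): return th+np.pi/2-q
E
python3 - <<'E'
from plant import robot
from h import *
qs=np.linspace(.956,-.60,9)
for q in qs: print(round(q,2),post(q).round(3),robot.inverse_kinematics([*post(q),.062],[np.pi,0,yawq(q)]))
E
```

```text
0.96 [0.488 0.06 ] [-0.48115732  0.4393701   0.33952714  2.13624727 -0.25242384  0.60313324
  0.75083781]
0.76 [0.479 0.051] [-0.45070935  0.42430455  0.31901096  2.15854101 -0.23401248  0.59055047
  0.94494217]
0.57 [0.472 0.039] [-0.41258672  0.4118503   0.29582603  2.17593546 -0.21444973  0.58042851
  1.14220942]
0.37 [0.467 0.026] [-0.36715097  0.40253644  0.26941425  2.18752862 -0.19348843  0.57315031
  1.34160294]
0.18 [0.464 0.013] [-0.3213531   0.39727484  0.24681997  2.19300093 -0.17629231  0.56924644
  1.5471666 ]
-0.02 [ 0.465 -0.001] [-0.27484942  0.3959712   0.22561824  2.19191776 -0.1609305   0.56864152
  1.75557444]
-0.21 [ 0.467 -0.014] [-0.2177073   0.39779868  0.1914628   2.18363492 -0.13683001  0.57096467
  1.9547598 ]
-0.41 [ 0.473 -0.026] [-0.16323841  0.40346173  0.15857401  2.16913304 -0.11398047  0.576508
  2.15326839]
-0.6 [ 0.481 -0.038] [-0.11513899  0.41258116  0.12958845  2.14917953 -0.0939818   0.58495041
  2.35140519]
```

```bash
python3 - <<'E'
from plant import robot
from h import *
robot.grip(.28,30); print(robot.sense()["opening"])
q=.956
robot.goto([*post(q),.15],[np.pi,0,yawq(q)])
hit=robot.move_straight([*post(q),.062],vel=.1,contact_N=6)
s=robot.sense();print(hit,s["t"],s["tcp_pos"],post(q),s["wrist_force"])
f=robot.grab_frame("wrist");cv2.imwrite("pics/w2.png",f["image"][:,:,::-1])
f=robot.grab_frame("side");cv2.imwrite("pics/s2.png",f["image"][120:320,220:480,::-1].repeat(3,0).repeat(3,1))
E
```

```text
0.27934565088935137
False 5.1333 [0.48892002 0.06036877 0.06251856] [0.48836034 0.06038568] [ 0.02049798  0.55945453 -0.02666559]
```

View pics/w2.png

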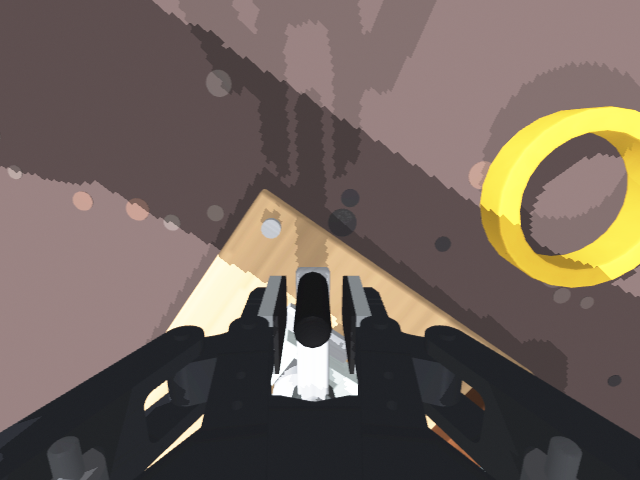

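View pics/s2.png

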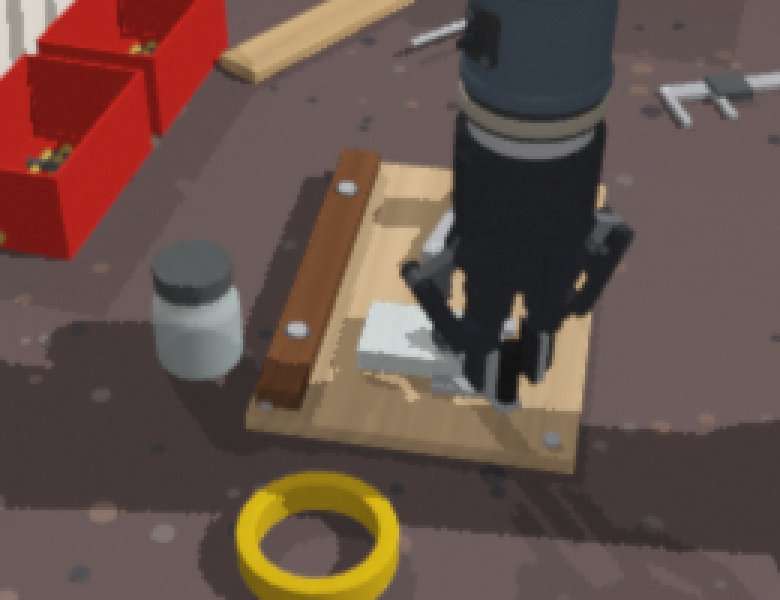

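```bash
python3 - <<'E'
from plant import robot
from h import *
for q in np.linspace(.956,-.60,10)[1:]:
    robot.move_straight([*post(q),.062],vel=.08,attitude=[np.pi,0,yawq(q)])
    s=robot.sense();print(round(q,2),round(s["t"],2),s["wrist_force"].round(1),np.abs(s["joint_velocities"]).max().round(2))
f=robot.grab_frame("wrist");cv2.imwrite("pics/w3.png",f["image"][:,:,::-1]);np.savez("w3.npz",**f)
f=robot.grab_frame("scene");cv2.imwrite("pics/s3.png",f["image"][200:470,60:380,::-1].repeat(2,0).repeat(2,1));np.savez("s3.npz",**f)
E
```

```text
0.78 5.56 [ 0.5 -0.3 -0. ] 0.01
0.61 5.88 [-0.2  0.6  0.5] 0.01
0.44 6.21 [-0.6 -0.  -0.5] 0.01
0.26 6.53 [-0.5 -0.2  0.2] 0.01
0.09 6.86 [0.  0.5 0.3] 0.01
-0.08 7.18 [-0.6  0.2  0.8] 0.01
-0.25 7.51 [ 0.6  0.  -0.3] 0.01
-0.43 7.83 [ 0.3 -0.1 -0.4] 0.01
-0.6 8.16 [ 0.3 -0.7  0.1] 0.01
```

View pics/w3.png

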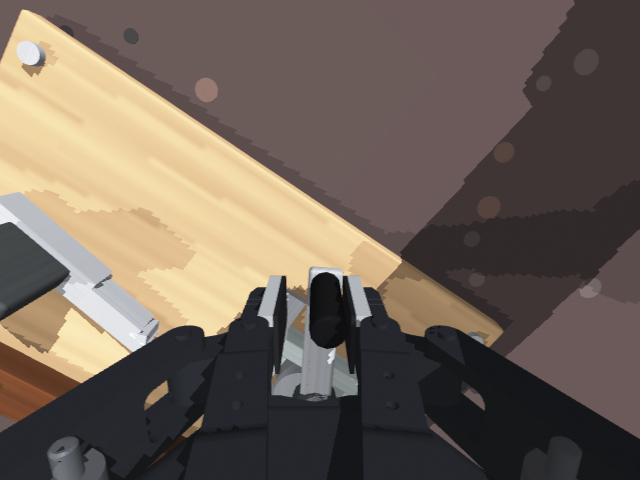

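View pics/s3.png

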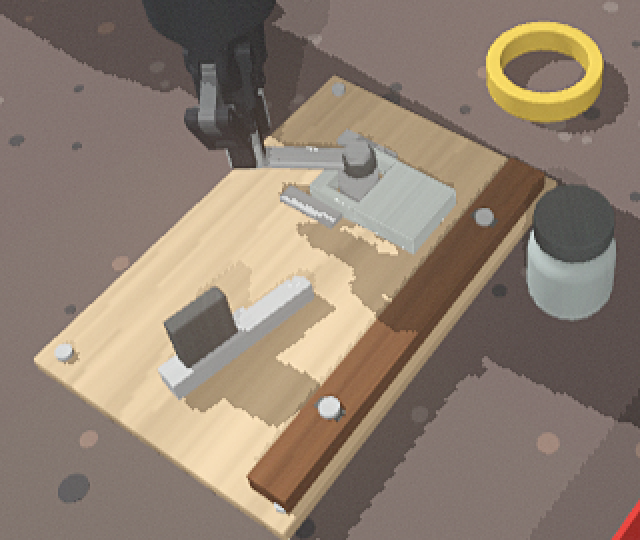

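```bash
cat > meas.py <<'E'
from h import *
def meas(f,verbose=True):
    W=world(f); z=W[...,2]; L=(W[...,:2]-o)@R; ok=f["range_z"]>0
    x,y=L[...,0],L[...,1]
    inb=ok&(x>-.13)&(x<.1)&(y>-.19)&(y<.13)
    F=inb&(abs(z-.028)<.004)&(x>.04)&(y>.005)&(y<.065)
    J=inb&(abs(z-.0285)<.004)&(x<.043)&(x>-.01)&(y>.015)&(y<.055)
    # row-wise edges in jig coords
    fe=[];je=[]
    for v in np.unique(np.nonzero(J)[0]):
        if J[v].sum()>5 and F[v].sum()>5:
            fe.append(x[v][F[v]].min()); je.append(x[v][J[v]].max())
    print("fence",np.median(fe).round(4),"jaw",np.median(je).round(4),"gap",(np.median(fe)-np.median(je)).round(4),len(fe))
    g=inb&(abs(z-.068)<.004)&(y<0)
    r=cv2.minAreaRect((L[g]*1000).astype(np.float32)); print("rib",r)
    p=inb&(abs(z-.081)<.004)&(y>-.05)&(x<-.05); c=L[p].mean(0); print("post",c,"q",np.arctan2(c[1]-.041,-.03-c[0]))
E
python3 - <<'E'
from plant import robot
from meas import *
q=-.57
robot.move_straight([*post(q),.062],vel=.08)
robot.move_straight([*post(q),.15],vel=.25)
robot.goto([*jw(-.01,0),.27],[np.pi,0,th-.225])
f=robot.grab_frame("wrist");cv2.imwrite("pics/w4.png",f["image"][:,:,::-1]);np.savez("w4.npz",**f)
print(robot.sense()["t"])
meas(f); meas(dict(np.load("w1.npz")))
E
```

```text
11.025
fence 0.0523 jaw 0.0364 gap 0.016 44
rib ((-21.22223663330078, -115.95079040527344), (35.55268859863281, 11.519109725952148), 77.77632904052734)
post [-0.08986763  0.00632132] q -0.5250268613993601
fence 0.0524 jaw 0.0253 gap 0.0271 37
rib ((-21.017353057861328, -115.85311889648438), (35.63679122924805, 12.072897911071777), 77.29149627685547)
post [-0.0700882   0.09776518] q 0.9559140353147684
```

View pics/w4.png

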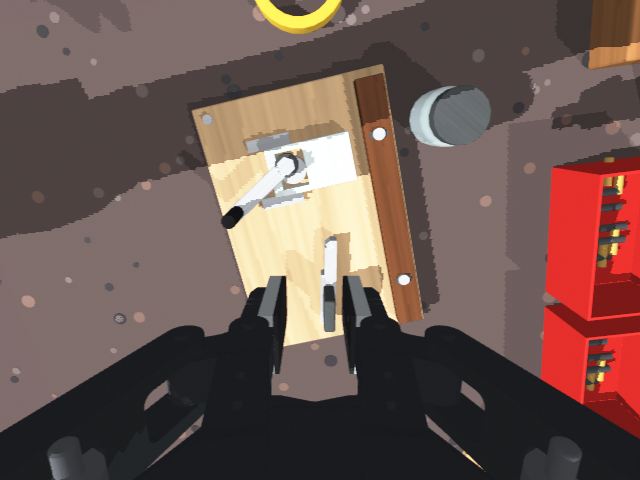

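```bash
python3 - <<'E'
from plant import robot
from meas import *
for n in ("w1","w4"):
    f=dict(np.load(n+".npz"));W=world(f);L=(W[...,:2]-o)@R;z=W[...,2];x,y=L[...,0],L[...,1]
    F=(f["range_z"]>0)&(abs(z-.028)<.004)&(x>.04)&(x<.1)&(y>-.16)&(y<.1)
    print(n,cv2.minAreaRect((L[F]*1000).astype(np.float32)))
    e=[(y[v][F[v]][k],x[v][F[v]][k]) for v in np.unique(np.nonzero(F)[0]) if F[v].sum()>8 for k in [x[v][F[v]].argmin()]]
    e=np.array(e);print("slope",np.polyfit(e[:,0],e[:,1],1))
a=[np.pi,0,th-.218]
p=jw(-.0211,-.1159)
robot.grip(.45,30)
robot.goto([*p,.12],a)
hit=robot.move_straight([*p,.050],vel=.1,contact_N=6);print(hit)
robot.grip(0,35)
s=robot.sense();print(s["t"],s["opening"],s["tcp_pos"],p,s["wrist_force"].round(1))
f=robot.grab_frame("wrist");cv2.imwrite("pics/w5.png",f["image"][:,:,::-1])
E
```

```text
w1 ((66.03872680664062, -29.981643676757812), (259.9806823730469, 28.455181121826172), 89.87431335449219)
slope [0.00165783 0.05239682]
w4 ((66.14232635498047, -29.99462890625), (259.8894958496094, 28.595699310302734), 89.82304382324219)
slope [0.00655294 0.05272648]
False
13.3 0.13428387672676165 [ 0.55900014 -0.14794659  0.05077175] [ 0.55844997 -0.1478132 ] [-0.4  0.5  4.4]
```

View pics/w5.png

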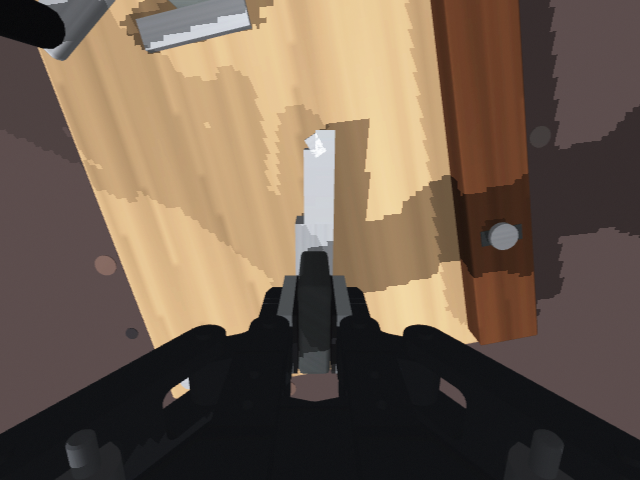

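```bash
python3 - <<'E'
from plant import robot
from meas import *
tl=lambda: ((robot.sense()["tcp_pos"][:2]-o)@R).round(4)
z0=robot.sense()["tcp_pos"][2]
robot.move_straight([*jw(-.0211,-.1159),.053],vel=.05)
robot.move_straight([*jw(.038,-.090),.053],vel=.08,attitude=[np.pi,0,th])
print(tl(),robot.sense()["wrist_force"].round(1))
h=robot.move_straight([*jw(.038,-.090),.0495],vel=.02,contact_N=3)
s=robot.sense();print(h,tl(),s["tcp_pos"][2],s["wrist_force"].round(1))
h=robot.move_straight([*jw(.048,-.090),s["tcp_pos"][2]],vel=.02,contact_N=4)
s=robot.sense();print(h,tl(),s["tcp_pos"],s["wrist_force"].round(1),s["t"],s["opening"])
f=robot.grab_frame("wrist");cv2.imwrite("pics/w6.png",f["image"][:,:,::-1])
f=robot.grab_frame("scene");cv2.imwrite("pics/s6.png",f["image"][200:470,60:380,::-1].repeat(2,0).repeat(2,1))
E
```

```text
[ 0.0373 -0.0905] [ 0.2 -0.1 -2. ]
True [ 0.0377 -0.0907] 0.050708356147445066 [0.2 0.1 4.3]
True [ 0.0378 -0.0907] [ 0.61463314 -0.11696607  0.05072696] [-0.9  1.4  4.4] 15.0167 0.1363106593388983
```

View pics/w6.png

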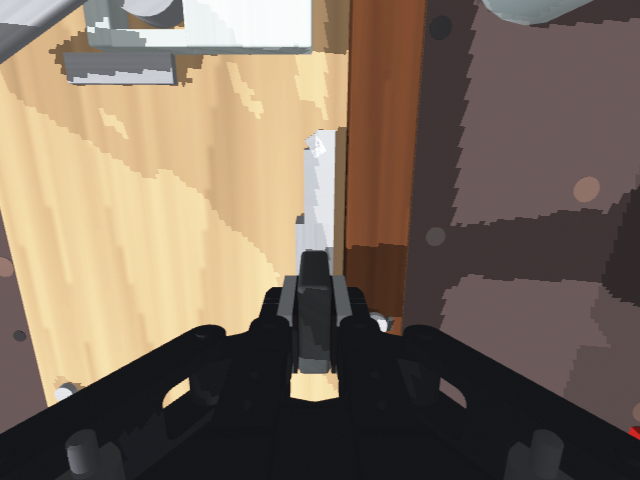

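View pics/s6.png

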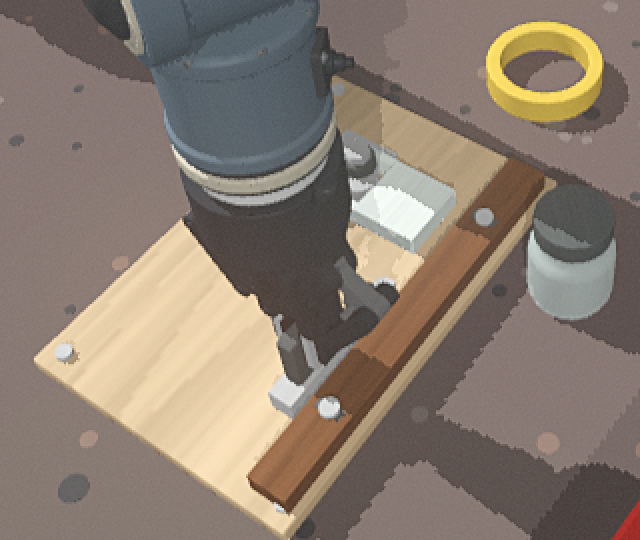

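```bash
python3 - <<'E'
from plant import robot
from meas import *
tl=lambda: ((robot.sense()["tcp_pos"][:2]-o)@R).round(4)
robot.move_straight([*jw(.038,-.090),.0515],vel=.03)
print(tl(),robot.sense()["tcp_pos"][2],robot.sense()["wrist_force"].round(1))
h=robot.move_straight([*jw(.047,-.090),.0515],vel=.015,contact_N=5)
s=robot.sense();print(h,tl(),s["tcp_pos"],R.T@s["wrist_force"][:2],s["wrist_force"][2],s["t"],s["opening"])
f=robot.grab_frame("wrist");cv2.imwrite("pics/w7.png",f["image"][:,:,::-1])
E
```

```text
[ 0.0374 -0.0897] 0.05086031139975947 [ 0.4  0.  -2.2]
True [ 0.0435 -0.0899] [ 0.62018594 -0.11555516  0.05076369] [ 0.56876546 -0.98512991] 2.3736179606125276 15.8667 0.13494456943382097
```

View pics/w7.png

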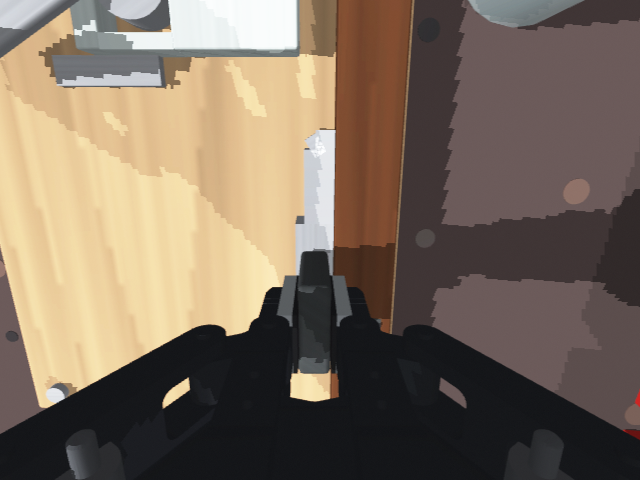

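```bash
python3 - <<'E'
from plant import robot
from meas import *
tl=lambda: ((robot.sense()["tcp_pos"][:2]-o)@R).round(4)
def rp(h):
    s=robot.sense();print(h,tl(),s["tcp_pos"][2].round(4),(R.T@s["wrist_force"][:2]).round(1),s["wrist_force"][2].round(1),round(s["t"],2),s["opening"].round(3))
for y,v in((-.060,.04),(-.042,.03),(-.028,.03),(-.012,.02)):
    h=robot.move_straight([*jw(.0434,y),.0512],vel=v,contact_N=8 if y>-.02 else 10); rp(h)
    if h: break
f=robot.grab_frame("wrist");cv2.imwrite("pics/w8.png",f["image"][:,:,::-1])
f=robot.grab_frame("scene");cv2.imwrite("pics/s8.png",f["image"][200:470,60:380,::-1].repeat(2,0).repeat(2,1))
E
```

```text
Traceback (most recent call last):
AttributeError: 'float' object has no attribute 'round'
```

```bash
python3 - <<'E'
from plant import robot
from meas import *
tl=lambda: ((robot.sense()["tcp_pos"][:2]-o)@R).round(4)
def rp(h):
    s=robot.sense();print(h,tl(),s["tcp_pos"][2].round(4),(R.T@s["wrist_force"][:2]).round(1),s["wrist_force"][2].round(1),round(s["t"],2),s["opening"])
rp(0)
for y,v in((-.042,.03),(-.028,.03),(-.012,.02)):
    h=robot.move_straight([*jw(.0434,y),.0512],vel=v,contact_N=8 if y>-.02 else 10); rp(h)
    if h: break
f=robot.grab_frame("wrist");cv2.imwrite("pics/w8.png",f["image"][:,:,::-1])
f=robot.grab_frame("scene");cv2.imwrite("pics/s8.png",f["image"][200:470,60:380,::-1].repeat(2,0).repeat(2,1))
E
```

```text
0 [ 0.0433 -0.0584] 0.0509 [0.1 1.5] 1.0 16.81 0.1367320726411441
False [ 0.0433 -0.0419] 0.0511 [-0.4 -0.1] -1.0 17.56 0.13151929167939766
False [ 0.0434 -0.0279] 0.0512 [ 0.7 -0.3] -1.7 18.18 0.1327560549187808
True [ 0.0431 -0.0197] 0.051 [-0.  -1.6] 0.6 18.77 0.1319145886351145
```

View pics/w8.png

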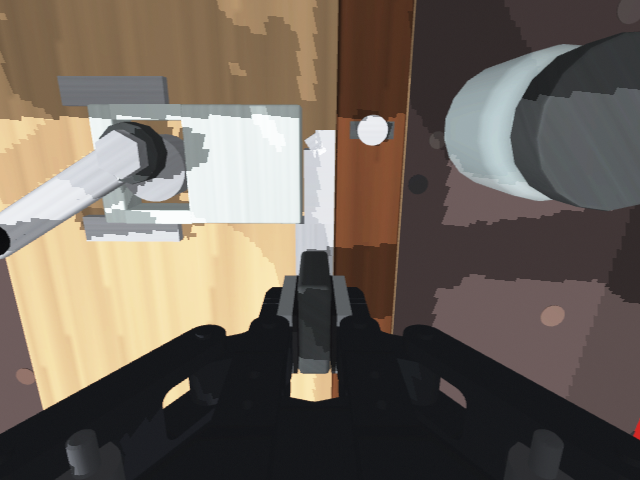

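View pics/s8.png

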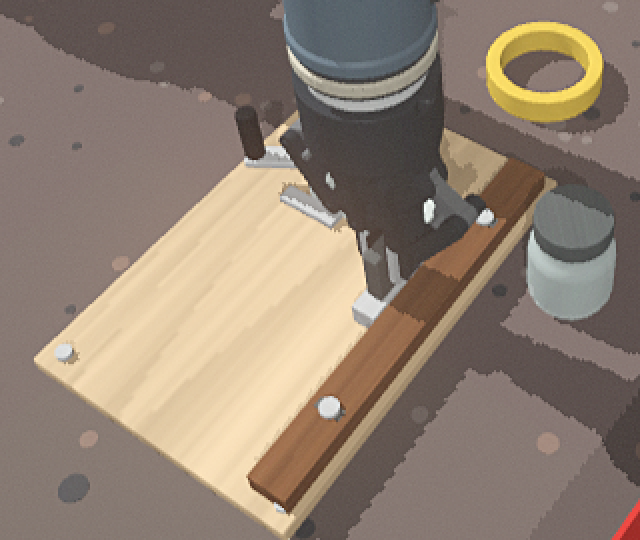

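```bash
python3 - <<'E'
from plant import robot
from meas import *
p=robot.sense()["tcp_pos"]
robot.move_straight([p[0],p[1],.0500],vel=.01,contact_N=3)
print(robot.sense()["tcp_pos"],robot.sense()["wrist_force"].round(1))
robot.grip(.35)
robot.move_straight([p[0],p[1],.12],vel=.1)
robot.goto([*jw(-.01,.0),.24],[np.pi,0,th])
f=robot.grab_frame("wrist");cv2.imwrite("pics/w9.png",f["image"][:,:,::-1]);print(robot.sense()["t"])
meas(f)
W=world(f);z=W[...,2];L=(W[...,:2]-o)@R;x,y=L[...,0],L[...,1];ok=f["range_z"]>0
np.savez("w9.npz",**f)
g=ok&(abs(z-.028)<.004)&(x<.0515)&(x>.03)&(y<.008)&(y>-.08)
print("tail y",y[g].min(),"x",np.percentile(x[g],[1,99]),"z",np.percentile(z[g],[5,50,95]))
f=robot.grab_frame("scene");cv2.imwrite("pics/s9.png",f["image"][200:470,60:380,::-1].repeat(2,0).repeat(2,1))
cv2.imwrite("pics/w9z.png",cv2.resize(dict(np.load("w9.npz"))["image"][100:300,260:460,::-1],None,fx=3,fy=3,interpolation=cv2.INTER_CUBIC))
E
```

```text
[ 0.61296903 -0.04585934  0.05079624] [-0.6 -1.2  4.9]
20.9333
fence 0.0406 jaw 0.0423 gap -0.0017 44
rib ((42.49475860595703, -19.858844757080078), (35.28562927246094, 12.318133354187012), 89.97406768798828)
post [-0.09003883  0.00652029] q -0.5213007023342985
tail y -0.05028207954812502 x [0.03399592 0.0506461 ] z [0.02624183 0.02769058 0.0291971 ]
```

View pics/w9z.png

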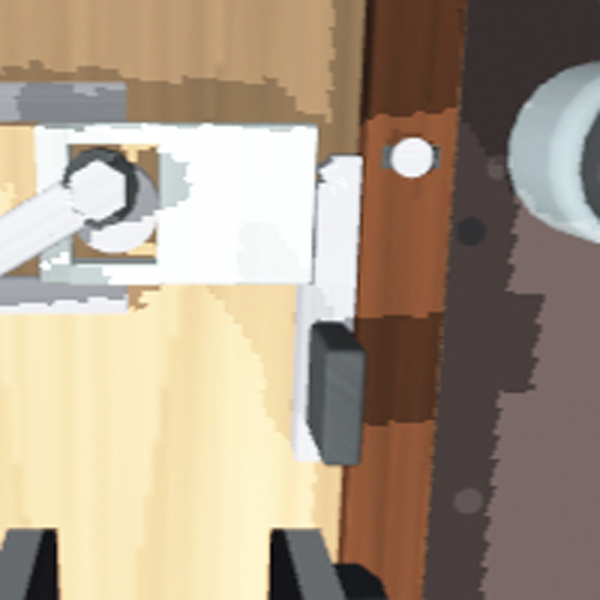

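View pics/s9.png

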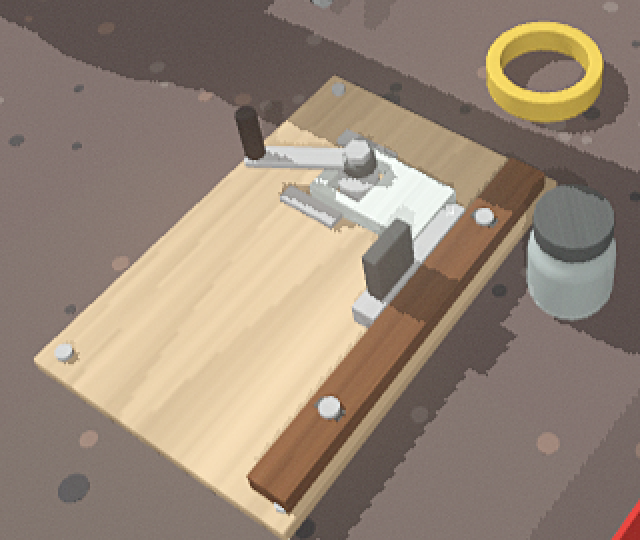

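```bash
python3 - <<'E'
from plant import robot
robot.close_job(); print(robot.sense()["t"])
E
```

```text
the job is handed in; nothing more can be done
the job is handed in; nothing more can be done
```

I set the jig gap, slid the gauge in nose first until its step met the jaw's end, and handed the job in at about 21 s. `close_job()` gives no verdict, so the result below rests on my own last measurements.

**What I did**
- **Lever:** I held the post loosely between the open fingers and pushed it round from 0.956 rad to about -0.52 rad.
- **Gauge:** I gripped it by its rib, turned it along the fence and lowered it onto the board. I then moved it against the fence and slid it in until contact, and released it.

**Last checks**

| Check | Measured | Required |
|---|---|---|
| Gap | about 15 to 16 mm | 13.2 to 16.8 mm |
| Step, y in the jig frame | about 10.1 mm | 6 to 12.5 mm |
| Reference side | about 1 mm off the fence | within 5 mm |
| Gauge top height | about 27.7 mm, so lying flat | step point below 22.5 mm (about 20 mm) |

- **Gap estimates:** the lever angle gives about 15 mm, and edges measured in the picture before the gauge went in gave 16.0 mm. I think the picture reads high because of pixel edges. Both are inside the window.
- **Gap after insertion:** the automatic reading was invalid (-1.7 mm) because the gauge sits in the measured region. I relied on the lever angle, which had not changed.
- **Contact stops:** the first contact stop towards the fence came too early, most likely from rubbing on the board. I repeated it slightly higher and it stopped where expected.
- **Tape, jar and arm:** the tape and jar look unmoved in the last picture, and the arm was clear of everything.

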